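# Refit the taper plug of the purge valve

### The job

The purge valve's taper plug stands in the grey stand. Set it loosely into the valve's mouth with its blue handle across the pipes, then press and turn it together, gently, until the handle lies in line with the pipes (valve open) and the plug is wedged fully home, its red flange down on the valve's top; let go so that it holds by itself. Never push down on the valve with more than about 15 N, and leave the other things where they are.

Things in the scene. Friction and masses are not known exactly. Their poses are not given: they have to be found in the camera images.
- plug: Loose stopcock plug, 80 mm tall, 0.16 kg, standing upright in the stand. Origin: centre of its lower end, z up its axis. White taper z 0 to 38 (18 to 28.7 mm wide, 8 deg half angle), red flange z 38 to 43 (40 mm wide), blue bar handle z 43 to 80, 46 mm long along x, 12 mm thick along y (both ends alike): grip its flat sides from above, fingertips no lower than z 45.
- plug_flange (a point): Point on the plug's axis at the underside of the red flange (plug z 38 mm). Loosely set in the valve it stands about 7 mm above the valve's top; fully home it lies on the top, at valve_mouth.
- valve: Fixed black foot 75 x 100 x 8 mm, origin at the centre of its underside on the table, z up. It carries the aluminium valve block (60 x 60 mm, its flat top 64 mm above the table). Copper pipes (14 mm, brass nuts 22 mm) leave the block both ways along the valve's x axis at height 34 mm, to 92 mm from the axis.
- valve_block (a joint): How far the valve block is pushed down on its stiff spring mount (m, 0 at rest): 1 mm for every 5 N of push, so the mouth sinks with it. The seat is damaged beyond 20 N (4 mm).
- valve_mouth (a point): Centre of the mouth, 31 mm wide, level with the block's flat top, 64 mm above the table; below it a white tapered seat of sprung segments. Pushed straight down the plug jams: 15 N sinks it only 2 to 3 of the 7 mm. While it turns, 10 to 14 N carries it home over 1 to 2 rad in all (to and fro also works), with up to 0.7 N m of turning moment. Friction then holds it.
- stand: Fixed grey block 66 x 66 x 45 mm with a 33 mm hole through it, origin at the centre of its underside; the plug hangs in it by its flange, which rests on its top.
- wash_bottle: Bystander: white bottle with red cap, 56 mm wide, 130 mm tall. Origin at the centre of its underside.
- post_a: Bystander: black post holder with steel post, 32 mm wide, 116 mm tall. Origin at the centre of its underside.
- post_b: Bystander: shorter black post holder with steel post, 32 mm wide, 86 mm tall, between valve and stand. Origin at the centre of its underside.
- lens_mount: Bystander: black lens mount, 50 x 60 mm, 71 mm tall. Origin at the centre of its underside.
- screwdriver: Bystander: screwdriver lying on the table. Origin at the centre of its underside.
- collar: Bystander: brass collar, 34 mm wide, 12 mm high. Origin at the centre of its underside.
- clamp_fork: Bystander: aluminium clamp fork, 78 mm long, 8 mm high. Origin at the centre of its underside.
Mind the look-alikes: they are no part of the job. Leave any yellow look-alike of the plug alone.

How it is judged:
On the way:
1. the plug stands upright in the valve's mouth, loose (flange 3.5 to 12 mm above the top), with its handle more than 40 degrees away from the line of the pipes (z of plug_flange in the frame of valve_mouth between 0.0035 and 0.012 m and horizontal distance between plug_flange and valve_mouth below 0.005 m and angle between plug's own z axis and vertical below 0.15 rad and angle between the x axis of plug and the x axis of valve, either way round above 0.7 rad), for 0.1 s.
At the end, for the whole second after the job is handed in: The plug is wedged home in the valve and holds by itself: underside of its flange within 1.6 mm of the valve's top, centred within 3 mm, upright within 3.4 degrees, handle in line with the pipes within 8 degrees (either end), at rest and released (z of plug_flange in the frame of valve_mouth below 0.0016 m and horizontal distance between plug_flange and valve_mouth below 0.003 m and angle between plug's own z axis and vertical below 0.06 rad and angle between the x axis of plug and the x axis of valve, either way round below 0.14 rad and linear speed of plug below 0.005 m/s and contact force between the fingers and plug below 0.1 N); the robot touches nothing.
It fails at once if the valve is pushed down with more than 20 N: its spring mount sinks by more than 4 mm (value of joint valve_block above 0.004 m).
It fails at once if another thing on the table is shifted by more than 30 mm (distance of any of wash_bottle, post_a, post_b, lens_mount, screwdriver, collar, clamp_fork from where it was at the start of the episode above 0.03 m).
It also fails if it takes over 58 s, if anything falls off the work surface, if the arm or the gripper's body presses on something with over 40 N, if the wrist force passes 120 N, or if a joint passes its speed limit or range.

### The arm

A 7-joint arm with a two-finger parallel gripper is mounted at the origin on the work surface. World frame = base frame: x ahead of the robot, y to its left, z up, the work surface at z = 0. Lengths are in m, angles in rad, forces in N, time in s.
With the tool pointing down it reaches from about 0.4 to 0.9 m from the base axis. Payload 5.5 kg.
Tool frame: the origin (TCP) lies midway between the tips of the shut fingers; the grasp point (between the pads) lies 19 mm behind it (manip.grip_depth is the distance from the TCP to the grasp point, in m); z points along the fingers, x is the direction in which the jaws open and shut, and the axes are right-handed (so a half turn about z gives the same grasp; the last joint's range is limited). The gripper opens to 92 mm and grips with 3 to 60 N. Pads are 19 mm wide; open, the fingers measure 130 mm over their backs; the gripper's body (75 mm by 190 mm) begins 47 mm behind the grasp point.
Start: joints at [1.489, 0.501, -0.427, 1.55, 0.221, 1.138, -0.21], TCP at [0.22, -0.612, 0.227] pointing down, gripper open.
Joint ranges: [-2.88, 2.88], [-0.31, 2.03], [-1.54, 1.56], [0.2, 2.42], [-1.41, 4.55], [0.19, 2.02], [-2.57, 2.57]. Speed limits (rad/s): [2.57, 2.57, 3.14, 3.14, 3.14, 3.14, 3.14].

### API

Orientations are given as a unit quaternion [x, y, z, w].
In Python, from bench import manip, effector, viewer gives the robot as it stands. Calls block until the motion is done:
- manip.move_pose(position, orientation): joint-space move of the TCP to a pose.
- manip.servo_line(position, ori=None, vel=0.15): straight line of the TCP; ori=None keeps the orientation; vel is the mean speed in m/s.
- manip.movej(angles): joint-space move.
- effector.open_jaws() and effector.close(f_grip=None): open the fingers fully, or close them until they stop; f_grip is the grip in N (None keeps the last).
- manip.sleep(seconds).
- manip.solve_ik(position, orientation): joint angles nearest the present ones, or None.
- viewer.get_image(name): name is "scene" or "top" or "wrist"; returns the picture (400x640x3 uint8, red, green, blue); there is no depth.
- viewer.get_calibration(name): a dict with "vfov" (degrees; the focal length in pixels is half the picture's height over the tangent of half this angle, whatever the lens; pixels are square), "cx", "cy" (the principal point, pixels), "dist_coeffs" ([k1, k2, p1, p2, k3] as OpenCV has them; the pictures are not rectified), "eye" and "attitude" of the camera in the world. Camera axes: x right, y down, z forward; pixel columns grow to the right and rows downward; lengths in m; the calibration is good to about 2 mm. A picture is of the moment at which its call begins: read the wrist's pose just before it. get_calibration takes no time and is no camera call; for the wrist camera it gives the pose at the moment of the call.
A pose or a line that the arm cannot do raises manip.PlanningError and nothing moves.
- manip.hand_in(): hands the job in, once; it reports no verdict.
Readings, each from a call of its own:
- manip.current_clock(): time.
- manip.current_q(): joint angles.
- manip.current_joint_velocities(): joint speeds.
- manip.current_tau(): joint torques, N m.
- manip.current_tool_pos(): TCP position.
- manip.current_tcp_rot(): TCP orientation.
- manip.current_force(): force on the tool from outside, world axes, zero at the start.
- manip.current_wrist_torque(): the same for the moment, N m.
- manip.current_finger_gap(): finger opening in m.
Only numpy, scipy, OpenCV 4.12 (cv2) and the standard library are available. Lean on these libraries where they do the work, as an engineer would, in place of code of your own. Each camera call takes 0.05 s, during which the arm holds its last target. There are 200 camera calls.

## Working session

There is one attempt and no reset: what is moved stays moved. The work goes in short steps, each a Python script; the robot and the scene stay as the last script left them, time stands still between calls to the robot, and variables do not carry over. Pictures are saved under pics/ and viewed, about 8 in all and at most 12, crops included, and the job is handed in when it is done.

```bash
mkdir -p pics; ls; cat > h.py <<'E'
import numpy as np, cv2
from scipy.spatial.transform import Rotation as R
from bench import manip, effector, viewer
def grab(n,fn=None):
    c=viewer.get_calibration(n); im=viewer.get_image(n)
    if fn: cv2.imwrite('pics/'+fn,im[:,:,::-1])
    return im,c
def K(c):
    f=200/np.tan(np.radians(c['vfov'])/2); return np.array([[f,0,c['cx']],[0,f,c['cy']],[0,0,1.]])
def rot(c):
    a=np.array(c['attitude'],float); return a if a.shape==(3,3) else R.from_quat(a).as_matrix()
def ray(c,p):
    u=cv2.undistortPoints(np.array(p,float).reshape(-1,1,2),K(c),np.array(c['dist_coeffs'],float)).reshape(-1,2)
    d=np.c_[u,np.ones(len(u))]@rot(c).T
    return np.array(c['eye'],float),d/np.linalg.norm(d,axis=1)[:,None]
def onplane(c,p,z):
    e,d=ray(c,p); return e+d*((z-e[2])/d[:,2])[:,None]
def tri(obs):
    A=np.zeros((3,3));b=np.zeros(3)
    for c,p in obs:
        e,d=ray(c,[p]);P=np.eye(3)-np.outer(d[0],d[0]);A+=P;b+=P@e
    x=np.linalg.solve(A,b); return x
E
python3 - <<'E'
from h import *
for n in('scene','top','wrist'):
    im,c=grab(n,n+'0.png'); print(n,c)
print(manip.current_clock(),manip.current_tcp_rot(),manip.current_force())
a=[cv2.imread(f'pics/{n}0.png') for n in('scene','top')]
cv2.imwrite('pics/st.png',cv2.resize(np.vstack(a),(480,600)))
E
```

```text
pics
scene {'vfov': 49.02580722135332, 'cx': 326.5501983458599, 'cy': 202.29183017589813, 'dist_coeffs': array([-0.10437771,  0.        ,  0.        ,  0.        ,  0.        ]), 'eye': array([ 0.90125798, -0.67908334,  0.85302191]), 'attitude': array([ 0.90435825,  0.20078201, -0.08958147, -0.36578394])}
top {'vfov': 57.94671841330473, 'cx': 316.4856943648753, 'cy': 198.01898498510582, 'dist_coeffs': array([-0.03619352,  0.        ,  0.        ,  0.        ,  0.        ]), 'eye': array([ 0.45198581, -0.0063223 ,  1.13269019]), 'attitude': array([-0.70479481,  0.70771682, -0.02525402,  0.04199302])}
wrist {'vfov': 67.92379983467555, 'cx': 320.12345904624965, 'cy': 201.15699248989392, 'dist_coeffs': array([-0.00560083,  0.        ,  0.        ,  0.        ,  0.        ]), 'eye': array([ 0.28258286, -0.58816165,  0.38351288]), 'attitude': array([ 0.8116949 , -0.57037445, -0.07332319,  0.10221586])}
0.15 [ 8.17934577e-01 -5.75310767e-01 -5.91864305e-04 -4.45616935e-04] [ 0.30898356  0.31999424 -0.49766607]
```

View pics/top0.png

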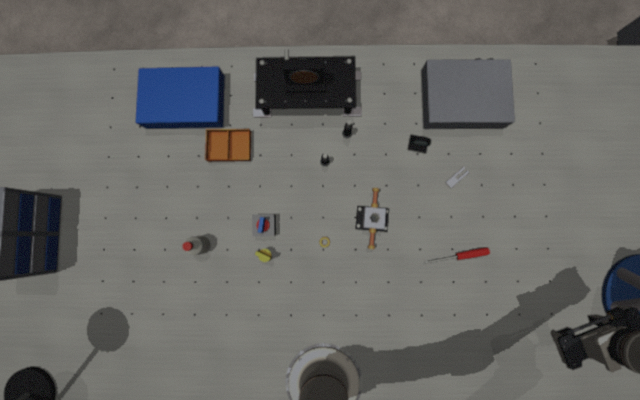

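View pics/scene0.png

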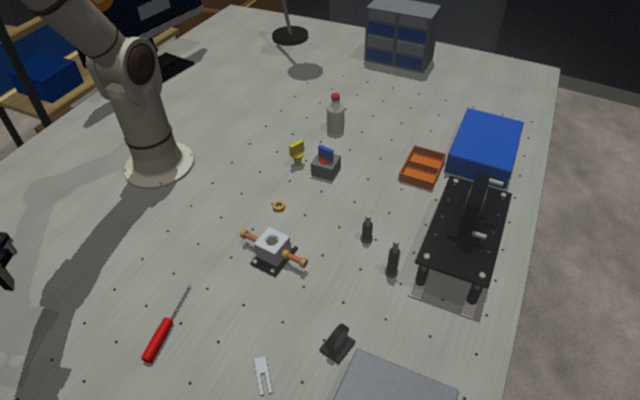

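Top view: plug with blue handle and red flange at about (263,225), yellow decoy at (264,255), and the valve at (374,218) with its pipes about along image rows. In the scene view the plug is at (326,155) and the valve mouth at (272,240). I'll triangulate these coarsely, then move above each for a close look.

```bash
cat > s1.py <<'E'
from h import *
ct=viewer.get_calibration('top');cs=viewer.get_calibration('scene')
P=tri([(ct,(263,224)),(cs,(326,155))]); V=tri([(ct,(374.5,217.5)),(cs,(272,240))])
print('plug',P,'valve',V)
print(onplane(ct,[(376,189),(372,247)],.034))
E
python3 s1.py
cat > s2.py <<'E'
from h import *
# tool-camera offset
c=viewer.get_calibration('wrist'); T=R.from_quat(manip.current_tcp_rot())
print('cam in tool',T.inv().apply(np.array(c['eye'])-manip.current_tool_pos()), (T.inv()*R.from_matrix(rot(c))).as_matrix().round(3))
for yaw in np.arange(-180,181,30):
    q=(R.from_euler('z',yaw,degrees=True)*R.from_quat([1,0,0,0])).as_quat()
    print(yaw,[None if (s:=manip.solve_ik(p,q)) is None else np.round(s,2).tolist() for p in([.43,.17,.3],[.45,-.15,.3])])
E
python3 s2.py
```

```text
plug [0.47827344 0.17860766 0.0619285 ] valve [ 0.49608636 -0.15209212  0.06140034]
[[ 0.58362064 -0.16236777  0.034     ]
 [ 0.40787364 -0.14718885  0.034     ]]
cam in tool [-0.0005824  -0.06721593 -0.15771225] [[ 1.     0.001 -0.001]
 [-0.001  0.968  0.25 ]
 [ 0.001 -0.25   0.968]]
-180 [[0.72, 0.23, -1.29, 1.89, 0.23, 1.19, 2.49], [-0.96, 0.3, 1.46, 1.92, -0.32, 1.2, -2.53]]
-150 [None, [0.85, 0.12, -0.62, 1.88, 0.07, 1.17, -2.42]]
-120 [[-0.66, 0.05, 0.24, 1.93, -0.01, 1.16, -2.51], [0.91, 0.12, -0.7, 1.88, 0.09, 1.17, -1.91]]
-90 [[-0.24, 0.07, -0.21, 1.92, 0.01, 1.16, -2.02], [1.01, 0.14, -0.8, 1.88, 0.11, 1.17, -1.4]]
-60 [[0.18, 0.09, -0.65, 1.9, 0.06, 1.17, -1.54], [1.07, 0.15, -0.87, 1.87, 0.12, 1.17, -0.9]]
-30 [[0.57, 0.16, -1.09, 1.9, 0.15, 1.18, -1.1], [1.13, 0.16, -0.95, 1.87, 0.14, 1.18, -0.39]]
0 [[0.72, 0.23, -1.29, 1.89, 0.23, 1.19, -0.65], [1.2, 0.18, -1.03, 1.87, 0.17, 1.18, 0.11]]
30 [[0.72, 0.23, -1.29, 1.89, 0.23, 1.19, -0.13], [1.26, 0.2, -1.11, 1.87, 0.2, 1.19, 0.61]]
60 [[0.72, 0.23, -1.29, 1.89, 0.23, 1.19, 0.4], [1.34, 0.24, -1.23, 1.87, 0.25, 1.2, 1.08]]
90 [[0.72, 0.23, -1.29, 1.89, 0.23, 1.19, 0.92], [1.33, 0.24, -1.21, 1.87, 0.24, 1.2, 1.62]]
120 [[0.72, 0.23, -1.29, 1.89, 0.23, 1.19, 1.44], [1.38, 0.27, -1.29, 1.87, 0.28, 1.21, 2.1]]
150 [[0.72, 0.23, -1.29, 1.89, 0.23, 1.19, 1.97], [1.46, 0.37, -1.44, 1.87, 0.39, 1.25, 2.52]]
180 [[0.72, 0.23, -1.29, 1.89, 0.23, 1.19, 2.49], [-0.96, 0.3, 1.46, 1.92, -0.32, 1.2, -2.53]]
```

```bash
cat > s3.py <<'E'
from h import *
import pickle
D=lambda yaw:(R.from_euler('z',yaw)*R.from_quat([1,0,0,0])).as_quat()
q=D(np.pi/2); out={}
for k,p in dict(v1=[.496,-.15,.2],v2=[.43,-.15,.24],p1=[.478,.18,.2],p2=[.42,.18,.24]).items():
    manip.move_pose(p,q); im,c=grab('wrist',k+'.png'); out[k]=c
    print(k,manip.current_clock(),manip.current_tool_pos().round(4),c['eye'])
pickle.dump(out,open('cal.pkl','wb'))
a=[cv2.imread(f'pics/{k}.png') for k in('v1','v2','p1','p2')]
cv2.imwrite('pics/four.png',cv2.resize(np.vstack([np.hstack(a[:2]),np.hstack(a[2:])]),(800,500),interpolation=cv2.INTER_AREA))
E
python3 s3.py
```

```text
v1 2.1417 [ 0.4959 -0.1512  0.1999] [ 0.42920423 -0.15025148  0.35764511]
v2 2.6 [ 0.4302 -0.1514  0.2402] [ 0.36282706 -0.15036725  0.3980836 ]
p1 3.9167 [0.4786 0.1785 0.1997] [0.41180007 0.17982938 0.35736048]
p2 4.35 [0.4211 0.1781 0.2403] [0.35352614 0.17948009 0.39821282]
```

View pics/four.png

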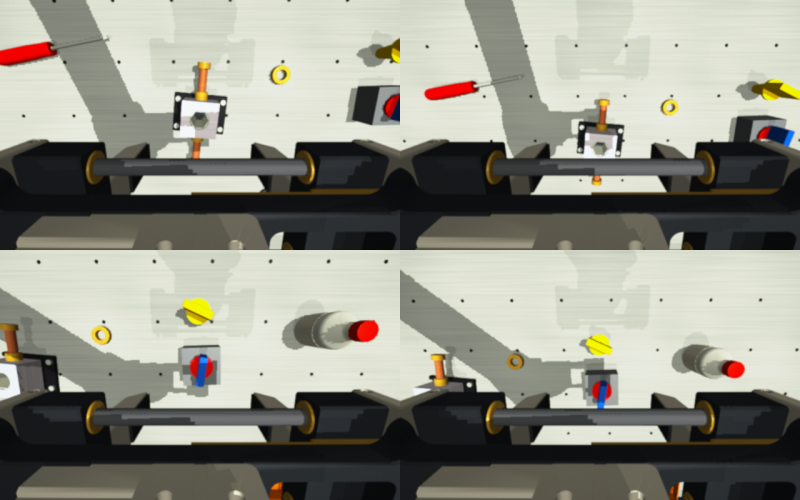

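The contact sheet shows the valve (block top and hexagonal mouth, pipes nearly along x) and the plug (red flange, blue handle). The decoy lies on the robot side of the plug. Next I'll make enlarged crops of both with the masks.

```bash
cat > s4.py <<'E'
from h import *
v1=cv2.imread('pics/v1.png');p1=cv2.imread('pics/p1.png');v2=cv2.imread('pics/v2.png');p2=cv2.imread('pics/p2.png')
cr=lambda im,x,y:cv2.resize(im[y:y+100,x:x+133],(400,300),interpolation=cv2.INTER_NEAREST)
cv2.imwrite('pics/crop.png',np.vstack([np.hstack([cr(v1,255,130),cr(p1,255,130)]),np.hstack([cr(v2,255,160),cr(p2,255,185)])]))
for n,im in(('p1',p1),('p2',p2)):
    h=cv2.cvtColor(im,cv2.COLOR_BGR2HSV)
    for nm,lo,hi in(('blue',(100,120,60),(130,255,255)),('red',(0,150,80),(8,255,255))):
        m=cv2.inRange(h,lo,hi); m[:,:240]=0;m[:,420:]=0;m[300:]=0
        k,l,s,ce=cv2.connectedComponentsWithStats(m);i=1+s[1:,4].argmax()
        print(n,nm,s[i],ce[i])
E
python3 s4.py
```

```text
p1 blue [313 167  19  52 623] [322.25361156 192.96950241]
p1 red [304 170  14  33 295] [310.21694915 185.43050847]
p2 blue [316 209  15  46 458] [322.97379913 232.17248908]
p2 red [307 211  12  28 218] [312.60550459 223.82110092]
```

View pics/crop.png

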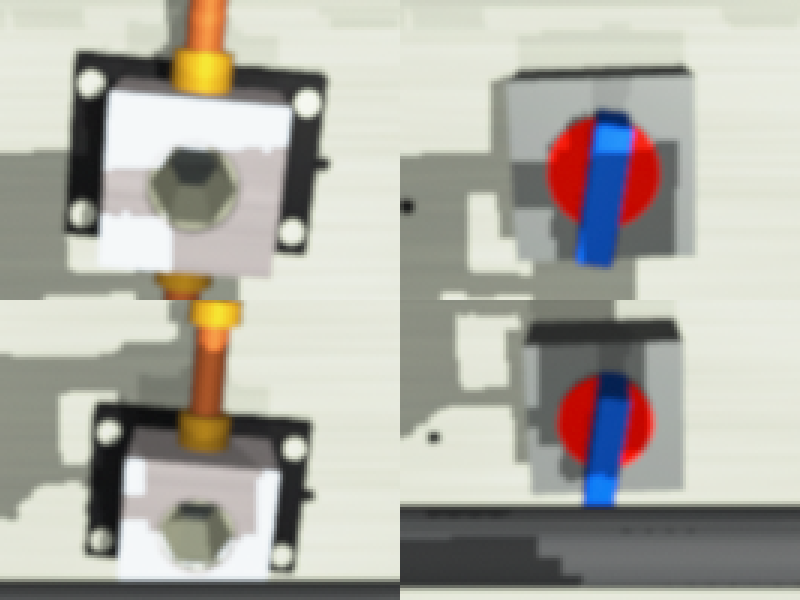

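In the crops, v1 shows the mouth ring at about (319,192.5) and v2 shows it at (321,239). In p1 the flange is at (323,187), with the handle's top edge at (326,171.6). In p2 these are at (323.5,225) and (326.5,217.6).

```bash
cat > s5.py <<'E'
from h import *
import pickle
C=pickle.load(open('cal.pkl','rb'));s=100/300
g=lambda o,p:(o[0]+(p[0])*s-.3,o[1]+p[1]*s-.3)
v1=lambda *p:g((255,130),p);v2=lambda *p:g((255,160),p);p1=v1;p2=lambda *p:g((255,185),p)
print('mouth',tri([(C['v1'],v1(193.5,188)),(C['v2'],v2(198,236))]), onplane(C['v1'],[v1(193.5,188)],.064),onplane(C['v2'],[v2(198,236)],.064))
b=onplane(C['v1'],[v1(108,88),v1(292,105),v1(270,278),v1(98,265)],.064);print('block',b.round(4).tolist(),b.mean(0))
fe=onplane(C['v1'],[v1(83,60),v1(327,74),v1(305,254),v1(66,234)],.008);print('foot',fe.round(4).tolist(),fe.mean(0))
for q in (b,fe):
    d1=q[1]-q[0]+q[2]-q[3];d2=q[3]-q[0]+q[2]-q[1];print('edge angles',[np.degrees(np.arctan2(d[1],d[0])) for d in(d1,d2)],np.linalg.norm(d1)/2,np.linalg.norm(d2)/2)
pp=onplane(C['v2'],[v2(221,3),v2(209,100)],.041);print('pipe(rough)',pp,np.degrees(np.arctan2(*(pp[1]-pp[0])[1::-1])))
print('flange',tri([(C['p1'],p1(204,171.5)),(C['p2'],p2(206,120))]),onplane(C['p1'],[p1(204,171.5)],.05),onplane(C['p2'],[p2(206,120)],.05))
print('hedge',tri([(C['p1'],p1(214.5,125)),(C['p2'],p2(215,98))]))
h=onplane(C['p1'],[p1(214.5,125),p1(194.5,267)],.087);print('handle',h,h.mean(0),np.degrees(np.arctan2(*(h[1]-h[0])[1::-1])),np.linalg.norm(h[1]-h[0]))
E
python3 s5.py
```

```text
mouth [ 0.49604552 -0.15092465  0.06226274] [[ 0.4956574  -0.15122308  0.064     ]] [[ 0.49535102 -0.15061916  0.064     ]]
block [[0.4619, -0.1792, 0.064], [0.4676, -0.1186, 0.064], [0.5277, -0.1248, 0.064], [0.5229, -0.1843, 0.064]] [ 0.49503515 -0.15173061  0.064     ]
foot [[0.4573, -0.1942, 0.008], [0.4629, -0.0993, 0.008], [0.5362, -0.1058, 0.008], [0.5274, -0.2034, 0.008]] [ 0.49596192 -0.15065622  0.008     ]
edge angles [np.float64(84.97973807456435), np.float64(-5.294100065866381)] 0.060274165650529635 0.06074082020706559
edge angles [np.float64(85.75787329942077), np.float64(-6.276431456407679)] 0.09654422929581999 0.07211002205519454
pipe(rough) [[ 0.40501677 -0.14121238  0.041     ]
 [ 0.44479724 -0.14597937  0.041     ]] -6.833304062356987
flange [0.47653371 0.18270263 0.04386176] [[0.4752664 0.1825556 0.05     ]] [[0.47440285 0.1827378  0.05      ]]
hedge [0.45321232 0.1855565  0.08652326]
handle [[0.45313841 0.18541191 0.087     ]
 [0.49861922 0.17925459 0.087     ]] [0.47587881 0.18233325 0.087     ] -7.70999552574438 0.04589571662955621
```

Checks agree: the handle's top edge triangulates to 86.5 mm (expected 87), its length to 45.9 mm (46), and the mouth height to 62.3 mm (64). The block measures 60.3 × 60.7 mm. Grasping now.

```bash
cat >> h.py <<'E'
D=lambda deg:(R.from_euler('z',deg,degrees=True)*R.from_quat([1,0,0,0])).as_quat()
PL=np.array([.4757,.1824]);VA=np.array([.4955,-.151]);PIPE=-5.3
def st(t=''): print(t,round(manip.current_clock(),2),manip.current_tool_pos().round(4),manip.current_force().round(2),manip.current_wrist_torque().round(3),round(manip.current_finger_gap(),4))
E
cat > s6.py <<'E'
from h import *
effector.open_jaws()
manip.move_pose([*PL,.13],D(82.3)); st('above')
manip.servo_line([*PL,.055],vel=.06); st('down')
effector.close(60); st('closed')
manip.servo_line([*PL,.175],vel=.12); st('up')
manip.move_pose([*VA,.175],D(PIPE)); manip.sleep(.3); st('over')
im,c=grab('wrist','g.png');s,_=grab('scene')
cv2.imwrite('pics/gs.png',np.hstack([cv2.resize(s[130:280,180:380,::-1],(400,300)),cv2.resize(im[80:305,170:470,::-1],(400,300))]))
E
python3 s6.py
```

```text
above 5.12 [0.4748 0.1836 0.13  ] [ 0.29 -0.24  0.63] [ 0.094 -0.087 -0.018] 0.0918
down 6.53 [0.476  0.1825 0.0554] [0.4  0.55 0.4 ] [ 0.112 -0.133 -0.018] 0.0916
closed 7.74 [0.4757 0.1823 0.055 ] [ 0.09 -0.94  0.44] [ 0.014 -0.117 -0.014] 0.012
up 8.89 [0.4752 0.182  0.1743] [-0.56 -0.19 -2.14] [ 0.115 -0.165  0.04 ] 0.0116
over 10.46 [ 0.4957 -0.15    0.175 ] [ 0.75 -0.69 -2.46] [-0.049 -0.1    0.036] 0.0117
```

View pics/gs.png

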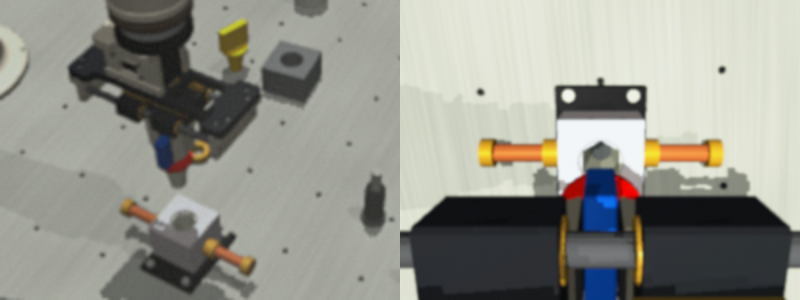

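The plug is held upright (gap 11.7 mm). In the wrist crop the pipes lie along the jaw axis with the handle across them, and the mouth is dead ahead. Now I'll lower it under force watch.

```bash
cat > s7.py <<'E'
from h import *
def fz(n=4):
    a=[]
    for _ in range(n): a.append(manip.current_force());manip.sleep(.02)
    return np.mean(a,0)
f0=fz(8);print(f0)
manip.servo_line([*VA,.098],D(PIPE),vel=.08)
z=.098;
while z>.074:
    z-=.001; manip.servo_line([*VA,z],D(PIPE),vel=.02); f=fz()-f0
    print(round(z,4),f.round(2),manip.current_tool_pos().round(4))
    if f[2]>2.5 or np.hypot(*f[:2])>6: break
st()
im,c=grab('wrist');s,_=grab('scene')
cv2.imwrite('pics/set.png',np.hstack([cv2.resize(s[180:280,200:333,::-1],(400,300)),cv2.resize(im[80:305,170:470,::-1],(400,300))]))
np.save('f0.npy',f0)
E
python3 s7.py
```

```text
[-0.00204869  0.19649639 -1.59774957]
0.097 [-0.05 -0.07  0.07] [ 0.4956 -0.1511  0.0972]
0.096 [ 0.55  0.07 -0.27] [ 0.4955 -0.151   0.096 ]
0.095 [ 0.06 -0.65  0.6 ] [ 0.4955 -0.151   0.0949]
0.094 [ 0.21 -0.09 -0.02] [ 0.4955 -0.151   0.094 ]
0.093 [-0.25 -0.46  0.01] [ 0.4955 -0.151   0.093 ]
0.092 [ 0.12 -0.28  0.19] [ 0.4955 -0.151   0.092 ]
0.091 [0.42 0.23 0.1 ] [ 0.4955 -0.151   0.091 ]
0.09 [-0.07 -0.79 -0.39] [ 0.4955 -0.1511  0.09  ]
0.089 [ 0.16 -0.5   0.42] [ 0.4956 -0.1511  0.089 ]
0.088 [ 0.43 -1.01  0.73] [ 0.4956 -0.1511  0.088 ]
0.087 [ 0.76 -1.72  0.34] [ 0.4956 -0.1512  0.087 ]
0.086 [ 0.72 -1.78  1.2 ] [ 0.4956 -0.1512  0.086 ]
0.085 [ 0.56 -2.71  1.77] [ 0.4956 -0.1513  0.0851]
0.084 [ 0.74 -3.12  1.9 ] [ 0.4956 -0.1513  0.0841]
0.083 [ 0.68 -4.2   2.9 ] [ 0.4956 -0.1513  0.0831]
 16.56 [ 0.4956 -0.1513  0.0831] [ 0.31 -4.64  1.06] [-1.103 -0.224  0.022] 0.0115
```

View pics/set.png

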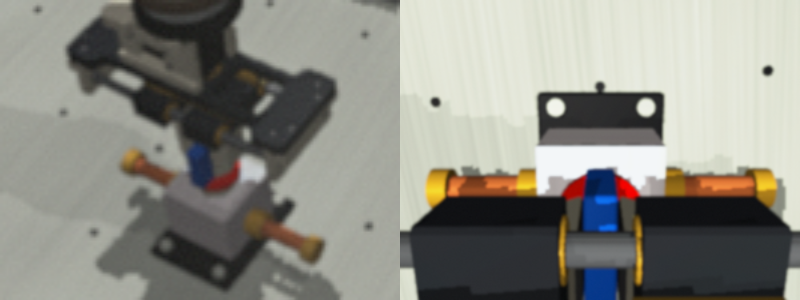

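The plug is in the mouth with its flange about 9 mm up, but the wall pushes it towards −y by 4 N. That means I'm about 1 mm off, so I'll shift until the side force vanishes.

```bash
cat > s8.py <<'E'
from h import *
f0=np.load('f0.npy')
def fz(n=5):
    a=[]
    for _ in range(n): a.append(manip.current_force());manip.sleep(.02)
    return np.mean(a,0)-f0
p=np.array([.4955,-.151,.083])
for i in range(14):
    f=fz(); print(p.round(5),f.round(2),manip.current_wrist_torque().round(2))
    if abs(f[1])>.8 or abs(f[0])>.8: p[:2]+=np.clip(.00012*f[:2],-.0004,.0004)
    elif f[2]<4 and p[2]>.0795: p[2]-=.0007
    else: break
    manip.servo_line(p,D(PIPE),vel=.02)
np.save('p.npy',p); st()
E
python3 s8.py
```

```text
[ 0.4955 -0.151   0.083 ] [ 0.53 -4.43  3.33] [-1.23 -0.32  0.  ]
[ 0.49556 -0.1514   0.083  ] [ 0.43 -4.13  3.43] [-1.05 -0.26 -0.  ]
[ 0.49562 -0.1518   0.083  ] [ 0.33 -3.73  3.07] [-0.78 -0.29  0.02]
[ 0.49565 -0.1522   0.083  ] [ 0.85 -1.67  1.78] [-0.5  -0.35  0.01]
[ 0.49576 -0.1524   0.083  ] [ 0.62 -0.87  1.13] [-0.17 -0.28  0.01]
[ 0.49583 -0.1525   0.083  ] [-0.1  -0.41  0.01] [-0.03 -0.13  0.01]
[ 0.49583 -0.1525   0.0823 ] [ 0.06 -0.1   0.35] [-0.05 -0.06 -0.05]
[ 0.49583 -0.1525   0.0816 ] [-0.06 -0.41  0.32] [-0.   -0.09 -0.01]
[ 0.49583 -0.1525   0.0809 ] [-0.5  -0.25 -0.08] [ 0.   -0.02 -0.04]
[ 0.49583 -0.1525   0.0802 ] [-0.38 -0.24  1.01] [0.01 0.08 0.03]
[ 0.49583 -0.1525   0.0795 ] [-0.64  0.27  2.36] [0.07 0.18 0.04]
 20.07 [ 0.4958 -0.1525  0.0796] [-0.73 -0.15  0.5 ] [0.07  0.181 0.045] 0.0116
```

The plug is centred and loosely seated, with contact at TCP z ≈ 0.080 (flange about 6.5 mm up). Next is the press-and-turn in small steps, holding about 12 N.

```bash
cat > s9.py <<'E'
from h import *
f0=np.load('f0.npy');p=np.load('p.npy')
def fz(n=3):
    a=[]
    for _ in range(n): a.append(manip.current_force());manip.sleep(.01)
    return np.mean(a,0)-f0
yaw=PIPE;t0=manip.current_clock()
while yaw<PIPE+90-.1 and manip.current_clock()-t0<16:
    f=fz()
    p[2]+=np.clip((f[2]-12)*.00018,-.0008,.001)
    if np.hypot(*f[:2])>1.5: p[:2]+=np.clip(.00006*f[:2],-.0002,.0002)
    if f[2]>8.5 and f[2]<15: yaw=min(yaw+5,PIPE+90)
    manip.servo_line(p,D(yaw),vel=.02)
    w=manip.current_wrist_torque()
    print(round(manip.current_clock(),2),round(yaw,1),(p*1e3).round(2),f.round(1),w.round(2),round(manip.current_tool_pos()[2]*1e3,2))
    if f[2]>16.5: p[2]+=.001;manip.servo_line(p,D(yaw),vel=.05)
np.save('p.npy',p);st();print(R.from_quat(manip.current_tcp_rot()).as_euler('zyx',degrees=True),fz())
E
python3 s9.py
```

```text
20.35 -5.3 [ 495.83 -152.5    78.7 ] [-0.9 -0.1  2. ] [ 0.09  0.31 -0.02] 78.81
20.62 -5.3 [ 495.74 -152.5    77.9 ] [-1.5  0.1  3.8] [0.07 0.4  0.03] 78.05
20.9 -5.3 [ 495.62 -152.49   77.1 ] [-2.   0.2  5.8] [ 0.07  0.43 -0.  ] 77.35
21.18 -5.3 [ 495.48 -152.49   76.3 ] [-2.3 -0.2  7.5] [ 0.13  0.46 -0.02] 76.73
21.45 -0.3 [ 495.32 -152.47   75.73] [-2.7  0.4  8.8] [0.05 0.49 0.09] 76.14
21.73 4.7 [ 495.21 -152.48   75.1 ] [-1.7 -0.1  8.5] [0.05 0.47 0.06] 75.56
22.0 9.7 [ 495.09 -152.44   74.53] [-2.   0.6  8.8] [0.12 0.51 0.03] 75.07
22.27 14.7 [ 494.95 -152.44   74.08] [-2.4  0.1  9.5] [0.09 0.42 0.02] 74.67
22.55 19.7 [ 494.82 -152.4    73.82] [-2.2  0.6 10.5] [0.07 0.41 0.04] 74.43
22.82 24.7 [ 494.71 -152.41   73.44] [-1.8 -0.1  9.9] [0.06 0.47 0.07] 74.11
23.1 29.7 [ 494.58 -152.42   73.19] [-2.1 -0.1 10.6] [0.03 0.44 0.08] 73.9
23.38 34.7 [ 494.48 -152.41   72.84] [-1.7  0.2 10.1] [0.07 0.37 0.12] 73.6
23.65 39.7 [ 494.36 -152.4    72.63] [-1.9  0.1 10.9] [-0.01  0.32  0.06] 73.42
23.93 44.7 [ 494.25 -152.38   72.38] [-1.9  0.4 10.6] [-0.    0.33  0.09] 73.21
24.2 49.7 [ 494.13 -152.42   72.18] [-2.  -0.6 10.9] [0.07 0.27 0.08] 73.03
24.48 54.7 [ 493.99 -152.43   71.97] [-2.4 -0.3 10.8] [0.04 0.28 0.12] 72.86
24.75 59.7 [ 493.89 -152.45   71.81] [-1.6 -0.2 11.1] [0.02 0.26 0.11] 72.73
25.02 64.7 [ 493.89 -152.45   71.63] [-1.3 -0.5 11. ] [0.02 0.26 0.11] 72.54
25.3 69.7 [ 493.78 -152.47   71.44] [-1.8 -0.4 11. ] [0.05 0.17 0.1 ] 72.38
25.57 74.7 [ 493.67 -152.52   71.17] [-1.8 -0.8 10.5] [0.03 0.24 0.02] 72.17
25.85 79.7 [ 493.67 -152.52   71.1 ] [-1.2 -0.4 11.6] [-0.06  0.22  0.15] 72.09
26.12 84.7 [ 493.67 -152.52   71.01] [-0.9 -0.7 11.5] [-0.09  0.16  0.09] 71.97
 26.12 [ 0.4952 -0.1528  0.072 ] [-1.76 -0.82  9.28] [-0.087  0.16   0.088] 0.0118
[-8.47224347e+01  1.54213850e-01  1.79965675e+02] [-1.19996936 -0.67413072 10.90071877]
```

```bash
cat > s10.py <<'E'
from h import *
f0=np.load('f0.npy');p=np.load('p.npy')
def fz(n=3):
    a=[]
    for _ in range(n): a.append(manip.current_force());manip.sleep(.01)
    return np.mean(a,0)-f0
E=PIPE+90
for i,yaw in enumerate(E+np.array([-8,-16,-24,-16,-8,0,8,16,24,16,8,0,-8,-16,-24,-16,-8,0.])):
    f=fz()
    p[2]+=np.clip((f[2]-13)*.00018,-.0006,.001)
    if np.hypot(*f[:2])>1.5: p[:2]+=np.clip(.00006*f[:2],-.0002,.0002)
    manip.servo_line(p,D(yaw),vel=.02)
    print(round(manip.current_clock(),2),round(yaw,1),(p*1e3).round(2),f.round(1),manip.current_wrist_torque().round(2),round(manip.current_tool_pos()[2]*1e3,2))
    if f[2]>16.5: p[2]+=.001;manip.servo_line(p,D(yaw),vel=.05)
np.save('p.npy',p);st();print(R.from_quat(manip.current_tcp_rot()).as_euler('zyx',degrees=True),fz())
im,c=grab('wrist');s,_=grab('scene')
cv2.imwrite('pics/set2.png',np.hstack([cv2.resize(s[180:280,200:333,::-1],(400,300)),cv2.resize(im[80:305,170:470,::-1],(400,300))]))
E
python3 s10.py
```

```text
26.47 76.7 [ 493.67 -152.52   70.65] [-1.3 -0.5 11. ] [ 0.12  0.17 -0.19] 71.76
26.78 68.7 [ 493.67 -152.52   70.31] [-1.1  0.1 11.1] [ 0.15  0.28 -0.13] 71.54
27.1 60.7 [ 493.67 -152.52   70.17] [-1.3 -0.2 12.2] [ 0.19  0.31 -0.14] 71.46
27.42 68.7 [ 493.67 -152.52   70.13] [-1.2  0.6 12.8] [0.02 0.35 0.2 ] 71.32
27.73 76.7 [ 493.59 -152.56   70.13] [-1.3 -0.8 13. ] [0.1  0.36 0.18] 71.33
28.05 84.7 [ 493.59 -152.56   70.15] [-1.5 -0.1 13.1] [0.01 0.29 0.1 ] 71.34
28.37 92.7 [ 493.49 -152.59   70.2 ] [-1.8 -0.5 13.3] [0.01 0.31 0.16] 71.4
28.68 100.7 [ 493.38 -152.64   70.28] [-1.7 -0.7 13.5] [0.07 0.21 0.14] 71.47
29.0 108.7 [ 493.38 -152.64   70.25] [-1.  -1.1 12.8] [-0.04  0.2   0.19] 71.44
29.32 100.7 [ 493.38 -152.64   70.2 ] [-0.8 -0.5 12.7] [ 0.14  0.27 -0.18] 71.53
29.63 92.7 [ 493.38 -152.64   70.17] [-1.  -0.1 12.8] [ 0.09  0.23 -0.14] 71.5
29.95 84.7 [ 493.38 -152.64   70.01] [-0.7 -0.7 12.1] [ 0.11  0.3  -0.22] 71.4
30.27 76.7 [ 493.38 -152.64   70.  ] [-1.1 -0.3 13. ] [ 0.14  0.28 -0.18] 71.39
30.58 68.7 [ 493.38 -152.64   69.93] [-0.9  0.3 12.6] [ 0.18  0.31 -0.17] 71.34
30.9 60.7 [ 493.38 -152.64   69.92] [-1.3  0.5 12.9] [ 0.21  0.26 -0.14] 71.33
31.22 68.7 [ 493.29 -152.6    69.93] [-1.5  0.6 13.1] [0.15 0.29 0.16] 71.26
31.53 76.7 [ 493.29 -152.6    70.03] [-1.4 -0.1 13.5] [0.08 0.21 0.17] 71.32
31.85 84.7 [ 493.29 -152.6    70.08] [-0.5 -0.5 13.3] [-0.    0.23  0.14] 71.36
 31.85 [ 0.4952 -0.1528  0.0714] [-1.82 -0.7  11.66] [-0.002  0.229  0.143] 0.0117
[-84.72427416   0.1977114  179.96813312] [-1.24795    -0.75699583 12.72379896]
```

View pics/set2.png

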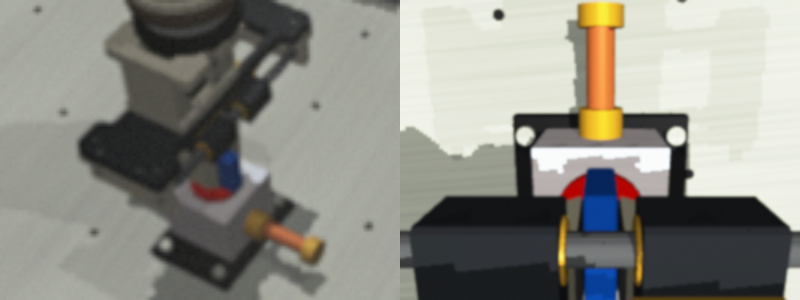

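z has stopped changing under 13 N while turning to and fro, so the plug is home, and the handle is aligned with the pipe in the wrist view. I'll unload, release, retreat and look.

```bash
cat > s11.py <<'E'
from h import *
f0=np.load('f0.npy');p=np.load('p.npy')
def fz(n=4):
    a=[]
    for _ in range(n): a.append(manip.current_force());manip.sleep(.01)
    return np.mean(a,0)-f0
q=D(PIPE+90)
for i in range(12):
    f=fz(); 
    if f[2]<1.5: break
    p[2]+=np.clip((f[2]-.5)*.0002,0,.0015); p[:2]+=.00005*f[:2]
    manip.servo_line(p,q,vel=.02)
print(f,p);st('unloaded')
effector.open_jaws(); st('open')
a=manip.current_tool_pos(); manip.servo_line([a[0],a[1],.16],q,vel=.1); st('up')
import pickle
out={}
for k,x in(('e1',.50),('e2',.55)):
    manip.move_pose([x,-.1525,.22],q); im,c=grab('wrist',k+'.png'); out[k]=c
pickle.dump(out,open('cal2.pkl','wb'));print(manip.current_clock())
cr=lambda n:cv2.resize(cv2.imread(f'pics/{n}.png')[100:250,220:420],(400,300),interpolation=cv2.INTER_NEAREST)
cv2.imwrite('pics/end.png',np.hstack([cr('e1'),cr('e2')]))
E
python3 s11.py
```

```text
[ 4.84965503 -0.66902637  0.90482295] [ 0.49380156 -0.15272257  0.0736496 ]
unloaded 33.14 [ 0.4951 -0.1528  0.0738] [ 5.63 -0.48 -0.28] [-0.079 -1.483  0.108] 0.0116
open 34.46 [ 0.4938 -0.1528  0.0736] [-0.04 -1.16  0.15] [ 0.118 -0.121  0.024] 0.0917
up 35.48 [ 0.4933 -0.1528  0.1595] [ 0.14 -0.37  0.5 ] [ 0.109 -0.083  0.021] 0.0918
36.2417
```

View pics/end.png

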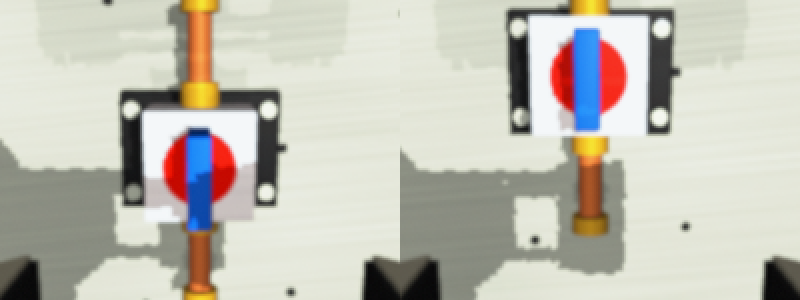

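```bash
cat > s12.py <<'E'
from h import *
import pickle
C=pickle.load(open('cal2.pkl','rb'))
g=lambda x,y:(220+x/2-.25,100+y/2-.25)
A=('e1',[g(199,136),g(199.5,231)]),('e2',[g(188,29),g(187,130)])
for i in(0,1): print('handle end',tri([(C[k],v[i]) for k,v in A]))
for k,v in A:
    h=onplane(C[k],v,.106); print(k,'handle',h.mean(0).round(4),np.linalg.norm(h[1]-h[0]).round(4),np.degrees(np.arctan2(*(h[1]-h[0])[1::-1])))
for k in C:
    im=cv2.imread(f'pics/{k}.png');h=cv2.cvtColor(im,cv2.COLOR_BGR2HSV)
    m=cv2.inRange(h,(0,150,80),(6,255,255));m[:,:280]=0;m[:,360:]=0
    n,l,s,_=cv2.connectedComponentsWithStats(m)
    y,x=np.nonzero(m);x0,x1,y0,y1=x.min(),x.max(),y.min(),y.max();print(k,x0,x1,y0,y1)
    print('flange',onplane(C[k],[((x0+x1)/2,(y0+y1)/2)],.069),'width',np.diff(onplane(C[k],[(x0-.5,(y0+y1)/2),(x1+.5,(y0+y1)/2)],.069),axis=0)[0,1])
B=[g(128,29),g(248,15),g(248,135),g(130,134)]
b=onplane(C['e2'],[g(128,15),g(249,15),g(248,135),g(130,134)],.064);print('block centre',b.mean(0),b[3]+b[2]-b[0]-b[1])
E
python3 s12.py
```

```text
handle end [ 0.47350322 -0.14968454  0.09974551]
handle end [ 0.51729355 -0.15384437  0.10886928]
e1 handle [ 0.4954 -0.1519  0.106 ] 0.0457 -5.0108542686647075
e2 handle [ 0.4957 -0.1517  0.106 ] 0.0442 -6.10260428724772
e1 302 337 168 200
flange [[ 0.49510957 -0.15178575  0.069     ]] width 0.038008889675068186
e2 296 332 121 154
flange [[ 0.49490222 -0.15178087  0.069     ]] width 0.03728805128123133
block centre [ 0.49543528 -0.15177867  0.064     ] [ 0.11982868 -0.01099631  0.        ]
```

The handle lies at about −5.5° (pipes −5.3°) and is centred within 0.5 mm of the block. Cameras are too coarse for the flange height: a pixel is about 5 mm here. So I'll do one light touch on the handle's top (expected at z = 0.106) with shut fingers.

```bash
cat > s13.py <<'E'
from h import *
def fz(n=4):
    a=[]
    for _ in range(n): a.append(manip.current_force());manip.sleep(.01)
    return np.mean(a,0)
q=D(PIPE+90);X=[.4955,-.152]
effector.close(10)
manip.move_pose([*X,.13],q);manip.servo_line([*X,.1095],q,vel=.05);f0=fz(10);z=.1095
while z>.1035:
    z-=.0006;manip.servo_line([*X,z],q,vel=.02);f=fz()-f0
    print(round(z,4),f.round(2),manip.current_tool_pos()[2].round(4))
    if f[2]>2: break
manip.servo_line([*X,.16],q,vel=.15);st()
im,c=grab('wrist','last.png')
E
python3 s13.py
```

```text
0.1089 [ 0.12 -0.31 -0.28] 0.109
0.1083 [ 0.31  0.19 -0.38] 0.1083
0.1077 [0.55 0.15 0.24] 0.1076
0.1071 [-0.16 -0.06 -0.42] 0.1071
0.1065 [ 0.43  0.01 -0.42] 0.1065
0.1059 [0.   0.11 0.8 ] 0.106
0.1053 [-0.08  0.19  2.53] 0.1055
 41.32 [ 0.4952 -0.1524  0.1597] [ 0.02  0.1  -0.78] [ 0.086 -0.115 -0.029] 0.0004
```

The touch came at z ≈ 0.1062, where fully home is 0.106, so the flange is within a few tenths of a mm of the top. Handing in.

```bash
python3 -c "
from h import *
st();manip.hand_in()"
```

```text
41.37 [ 0.4948 -0.1523  0.1592] [-0.9  -0.07 -0.43] [ 0.057 -0.088 -0.013] 0.0004
the job is handed in; nothing more can be done
```

The plug is wedged home in the valve with its handle in line with the pipes. It holds by itself, and I handed the job in at 41.4 s of the 58 s. No verdict was reported.

**What I did:** I gripped the plug by its handle and set it loosely in the mouth, handle across the pipes and flange about 6.5 mm up. I corrected a sideways offset of about 1.5 mm by feel. Then I pressed at 11–13 N (highest reading 13.5 N) while turning it 90° and to and fro, until it stopped sinking. After that I unloaded, released and backed off.

**Last checks:**
- **Flange height:** a light touch (2.5 N) on the handle top met it at z ≈ 0.106, the fully home height, so the flange is down on the valve's top.
- **Handle direction:** about −5 to −6° against −5.3° for the pipes, well inside the 8° allowed.
- **Centring:** within about 0.5 mm of the block centre.

**Weaker or disagreeing checks:**
- **Handle ends:** triangulating them gave 100 and 109 mm, which would suggest a tilt. A one-pixel error there is worth about 5 mm of height, so I did not trust it. The handle and flange centres agree within 0.5 mm, which suggests it is upright.
- **Release:** there was a side force of about 5 N just before I opened the jaws; no shift showed afterwards.
- **Other things on the table:** I felt no unexpected contact, but I did not measure their positions again.

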